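# Find the blind bush with the probe pin

## Robot

A 6-joint arm with a two-finger parallel gripper is mounted at the origin on a cart in front of the work surface, level with it; the furniture and walls round the work are solid. World frame = base frame: x ahead of the robot, y to its left, z up, the work surface at z = 0. Lengths are in m, angles in rad, forces in N, time in s.
With the tool pointing down it reaches from about 0.35 to 0.875 m from the base axis. Payload 4.2 kg.
Tool frame: the origin (TCP) lies at the centre of the arm's flange, where the gripper is bolted on; the fingertips stand 182 mm ahead of it and the grasp point (between the pads) lies hold_point_z ahead of it (hold_point_z is the distance from the TCP to the grasp point, in m); z points along the fingers, y is the line along which they close (so a half turn about z gives the same grasp; the last joint's range is limited). The gripper opens to 87 mm and grips with 3 to 60 N. Pads are 19 mm wide; open, the fingers measure 117 mm over their backs; the gripper's body (75 mm by 190 mm) begins 51 mm behind the grasp point.
Start: joints at [-1.089, 0.385, 0.008, 0, -1.194, -0.259], TCP at [0.138, -0.61, 0.405] pointing down, gripper open.
Joint ranges: [-3.14, 3.14], [-1.21, 2.06], [-1.07, 1.41], [-3.16, 2.05], [-2.99, -0.16], [-3.1, 3.1]. Speed limits (rad/s): [2.79, 2.79, 3.14, 3.14, 3.14, 3.14].

## Interface

Orientations are given as a unit quaternion [x, y, z, w].
In Python, from plant import * gives the robot as it stands.
- The arm moves only by the tool step_arm, never from a script. Its arguments are lists of equal length, an entry for each row: "claw": the finger opening in mm, from 0 to 87; "linear": the shift along the world's x, y, z in mm, a list of three; "twist": the turn, a rotation vector about the world's x, y, z in degrees, a list of three. A call has 1 to 12 rows; each row is the pose to reach, as a shift and turn from the pose commanded when the call began; what a row does not reach only later rows make up. A row lasts 1/8 s, in which the tool goes at most 62.5 mm and 10.7 degrees, less where a joint would pass 70% of its speed; a pose out of reach is approached as far as the arm can. A call with a gripper value outside its range is refused whole. The fingers move at their own pace and stop on an object; "squeeze" is the grip in N (left out, the last holds). Time passes only in rows, so rows that repeat a pose let the fingers close. It gives the time, the measured TCP pose, the force, the opening and the grip force at its end, in the units of the state.
- state(): the state, without advancing time (a new reading comes with each control period).
- grab_frame(name): name is "side" or "top"; returns (picture, depth): 384x512x3 uint8, red, green, blue; 384x512 float32, m along the optical axis (not along the pixel's ray), 0 where there is no reading.
- camera_params(name): a dict with "intrinsics" (3x3 intrinsics, pixels), "R" (3x3) and "t" (3): a world point X has camera coordinates R X + t. Camera axes: x right, y down, z forward; pixel columns grow to the right and rows downward; lengths in m; the calibration is good to about 2 mm. A picture is of the moment at which its call begins. camera_params takes no time and is no camera call.
- close_job(): hands the job in; it is judged then, once.
The state is a dict: "time": time; "q": joint angles; "qd": joint speeds; "effort": joint torques, N m; "tcp_pos": TCP position; "tool_rot": TCP orientation; "force": force on the tool from outside, world axes, zero at the start; "wrist_torque": the same for the moment, N m; "gripper_width": finger opening in m; "finger_force": force on a finger pad.
Only numpy, scipy, OpenCV 4.12 (cv2) and the standard library are available. Lean on these libraries where they do the work, as an engineer would, in place of code of your own. Each camera call takes 0.05 s, during which the arm holds its last target. There are 200 camera calls.

## Task

One of the three steel bushes on the bench was never drilled right through. Working from the left-hand bush to the right-hand one as the robot sees them, lower the probe pin down each bore as far as it will go, then put the pin back upright and fully down in its wooden stand. Stand the blind bush upright in the plywood tray and leave the two good ones upright where they are, without knocking a bush over or disturbing the other things on the bench.

Things in the scene. Friction and masses are not known exactly. Their poses are not given: they have to be found in the camera images.
- bush_a: one of three steel bushes, alike outside: foot flange 44 mm across, 6 mm high; body 36 mm across; 40 mm high in all; 0.22 kg +-30 %. Round 14 mm bore down its axis, open at the top: in two bushes it goes right through to the table, in the third it has a solid floor 20 mm above the underside; it may stand in any of the three places, and the pin tells which it is. Origin: centre of the underside, z up the bore
- bush_b: one of three steel bushes, alike outside: foot flange 44 mm across, 6 mm high; body 36 mm across; 40 mm high in all; 0.22 kg +-30 %. Round 14 mm bore down its axis, open at the top: in two bushes it goes right through to the table, in the third it has a solid floor 20 mm above the underside; it may stand in any of the three places, and the pin tells which it is. Origin: centre of the underside, z up the bore
- bush_c: one of three steel bushes, alike outside: foot flange 44 mm across, 6 mm high; body 36 mm across; 40 mm high in all; 0.22 kg +-30 %. Round 14 mm bore down its axis, open at the top: in two bushes it goes right through to the table, in the third it has a solid floor 20 mm above the underside; it may stand in any of the three places, and the pin tells which it is. Origin: centre of the underside, z up the bore
- probe_pin: steel probe pin, 0.09 kg, standing tip down in its stand: round shaft 8 mm across and 50 mm long, above it a collar 24 mm across and 4 mm thick, above that a round grip 16 mm across and 44 mm long; 98 mm in all. Origin: centre of the tip (lowest point when upright), z up along the pin; in the stand the collar rests on the stand's top and the tip is 10 mm above the table
- pin_grip (a point): middle of the pin's round grip, on its axis, 76 mm above its tip
- pin_stand: turned wooden stand, fixed to the table: foot 76 mm across and 12 mm high, body 56 mm across, 60 mm high, with a 14 mm hole down its axis right through. Origin: centre of the underside
- stand_top (a point): centre of the hole's mouth on the stand's flat top, 60 mm above the table
- reject_tray: square open plywood tray, fixed to the table, 120 x 120 mm outside, 24 mm high, walls and floor 5 mm. Origin: centre of the underside, x and y along its sides
- bone_folder: bystander: flat pale bone folder, 154 x 23 x 4 mm, lying on the table. Origin: centre of its underside, long along its y
- pencil: bystander: pencil, 142 mm long, 7 mm thick, lying on the table. Origin: centre of its underside, long along its y
- beeswax: bystander: beeswax block, 35 x 52 x 17 mm. Origin: centre of its underside
- stubby_driver: bystander: stubby screwdriver, 88 mm long, handle 31 mm thick, lying. Origin: centre of its underside
- wing_divider: bystander: steel wing divider, 192 x 43 x 8 mm, lying. Origin: centre of its underside
Mind the look-alikes: they are no part of the job. Leave any blue look-alike of the bush_b alone.

How it is judged:
On the way, in this order (a step that is already met when the one before it is completed fails the run):
1. the pin has been lowered down the bore of the left bush as far as it goes (to within 5 mm of a blind floor, or to within 12 mm of the underside in a through bore) (((world y of bush_a between 0.1 and 0.24 m and horizontal distance between probe_pin and bush_a below 0.008 m and height (world z) of probe_pin above -0.005 m and z of probe_pin in the frame of bush_a below 0.012 m) or (world y of bush_b between 0.1 and 0.24 m and horizontal distance between probe_pin and bush_b below 0.008 m and height (world z) of probe_pin above -0.005 m and z of probe_pin in the frame of bush_b below 0.025 m) or (world y of bush_c between 0.1 and 0.24 m and horizontal distance between probe_pin and bush_c below 0.008 m and height (world z) of probe_pin above -0.005 m and z of probe_pin in the frame of bush_c below 0.012 m))), for 0.1 s.
2. the pin has been lowered down the bore of the middle bush as far as it goes (to within 5 mm of a blind floor, or to within 12 mm of the underside in a through bore) (((world y of bush_a between -0.07 and 0.07 m and horizontal distance between probe_pin and bush_a below 0.008 m and height (world z) of probe_pin above -0.005 m and z of probe_pin in the frame of bush_a below 0.012 m) or (world y of bush_b between -0.07 and 0.07 m and horizontal distance between probe_pin and bush_b below 0.008 m and height (world z) of probe_pin above -0.005 m and z of probe_pin in the frame of bush_b below 0.025 m) or (world y of bush_c between -0.07 and 0.07 m and horizontal distance between probe_pin and bush_c below 0.008 m and height (world z) of probe_pin above -0.005 m and z of probe_pin in the frame of bush_c below 0.012 m))), for 0.1 s.
3. the pin has been lowered down the bore of the right bush as far as it goes (to within 5 mm of a blind floor, or to within 12 mm of the underside in a through bore) (((world y of bush_a between -0.24 and -0.1 m and horizontal distance between probe_pin and bush_a below 0.008 m and height (world z) of probe_pin above -0.005 m and z of probe_pin in the frame of bush_a below 0.012 m) or (world y of bush_b between -0.24 and -0.1 m and horizontal distance between probe_pin and bush_b below 0.008 m and height (world z) of probe_pin above -0.005 m and z of probe_pin in the frame of bush_b below 0.025 m) or (world y of bush_c between -0.24 and -0.1 m and horizontal distance between probe_pin and bush_c below 0.008 m and height (world z) of probe_pin above -0.005 m and z of probe_pin in the frame of bush_c below 0.012 m))), for 0.1 s.
At the end, for the whole second after the job is handed in: blind bush upright (0.15 rad) on the tray floor, within 45 mm of its centre along each side; the other two upright (0.15 rad), within 30 mm of their starts; pin back in the stand, upright (0.1 rad), centred within 8 mm, collar within 5 mm of its top; all at rest (x of bush_b in the frame of reject_tray between -0.045 and 0.045 m and y of bush_b in the frame of reject_tray between -0.045 and 0.045 m and height (world z) of bush_b below 0.012 m and angle between each of bush_b, bush_a, bush_c's own z axis and vertical below 0.15 rad and linear speed of each of bush_b, probe_pin below 0.02 m/s and distance of each of bush_a, bush_c from where it was at the start of the episode below 0.03 m and horizontal distance between probe_pin and stand_top below 0.008 m and angle between probe_pin's own z axis and vertical below 0.1 rad and height (world z) of probe_pin below 0.015 m); the robot touches nothing.
It fails at once if a bush is tipped by more than 0.5 rad (angle between any of bush_a, bush_b, bush_c's own z axis and vertical above 0.5 rad).
It fails at once if a through-bored bush is moved by more than 40 mm (distance of any of bush_a, bush_c from where it was at the start of the episode above 0.04 m).
It fails at once if a bystander (bone folder, pencil, beeswax, screwdriver, divider) is moved by more than 30 mm (distance of any of bone_folder, pencil, beeswax, stubby_driver, wing_divider from where it was at the start of the episode above 0.03 m).
It also fails if it takes over 70 s, if anything falls off the work surface, if the arm or the gripper's body presses on something with over 40 N, if the wrist force passes 120 N, or if a joint passes its speed limit or range.

## Working session

There is one attempt and no reset: what is moved stays moved. The work goes in short steps, Python scripts to look and compute and a tool call to move; the robot and the scene stay as the last step left them, time stands still between calls to the robot, and variables do not carry over. Pictures are saved under pics/ and viewed, at most 10 in all, crops included, and the job is handed in when it is done.

Besides the shell and the picture viewer there is one more tool, called as name(argument=value, ...) on one line, values as JSON. step_arm: Moves the arm, as the interface text tells. Its arguments: {"type":"object","properties":{"claw":{"type":"array"},"linear":{"type":"array"},"twist":{"type":"array"},"squeeze":{"type":"number"}},"required":["claw","linear","twist"]}

```bash
mkdir -p pics; cat > h.py <<'E'
from plant import *
import numpy as np, cv2
def snap(n,f):
    p,d=grab_frame(n); cv2.imwrite('pics/'+f,cv2.cvtColor(p,cv2.COLOR_RGB2BGR)); np.savez('pics/'+f+'.npz',p=p,d=d); return p,d
def ray(n,u,v,z):
    c=camera_params(n);K=np.array(c['intrinsics']);R=np.array(c['R']);t=np.array(c['t'])
    o=-R.T@t; d=R.T@np.linalg.inv(K)@np.array([u,v,1.]); return o+d*(z-o[2])/d[2]
def cloud(n,d):
    c=camera_params(n);K=np.array(c['intrinsics']);R=np.array(c['R']);t=np.array(c['t'])
    v,u=np.mgrid[:d.shape[0],:d.shape[1]]
    P=np.stack([(u-K[0,2])/K[0,0]*d,(v-K[1,2])/K[1,1]*d,d],-1); return (P-t)@R
E
python3 - <<'E'
from h import *
a,d1=snap('top','t1.png'); b,d2=snap('side','s1.png')
s=state(); print({k:np.round(s[k],3) for k in ('time','tcp_pos','tool_rot','gripper_width','force')}); print(hold_point_z)
for n in('top','side'):
    c=camera_params(n); print(n,np.round(-np.array(c['R']).T@c['t'],3),np.round(c['intrinsics'],1).tolist())
P=cloud('top',d1)
for lo,hi in((.035,.046),(.055,.065),(.09,.12),(.015,.03)):
    m=((P[...,2]>lo)&(P[...,2]<hi)&(d1>0)).astype(np.uint8)
    k,l,st,ce=cv2.connectedComponentsWithStats(m)
    for i in range(1,k):
        if st[i,4]>25: print(lo,st[i],ce[i].round(1),P[l==i].mean(0).round(4))
E
```

```text
{'time': np.float64(0.1), 'tcp_pos': array([ 0.138, -0.609,  0.404]), 'tool_rot': array([-0.111,  0.994,  0.001, -0.   ]), 'gripper_width': np.float64(0.087), 'force': array([-0.614, -0.404, -0.233])}
0.1635
top [0.336 0.017 1.411] [[491.0, 0.0, 251.5], [0.0, 491.0, 182.6], [0.0, 0.0, 1.0]]
side [ 0.561 -1.027  0.498] [[402.6, 0.0, 265.5], [0.0, 402.6, 189.4], [0.0, 0.0, 1.0]]
0.035 [75 27  2 34 41] [75.2 43.5] [1.0004 0.5339 0.0407]
0.035 [ 238   28   55   47 1766] [264.3  46.5] [ 1.0006 -0.0294  0.0412]
0.035 [ 79  33  17  15 148] [86.8 39.9] [1.0113 0.4997 0.0428]
0.035 [132  35  26  17  98] [144.7  41.4] [1.0102 0.3278 0.0412]
0.035 [153  46  30  20 243] [166.9  55.1] [0.968  0.2598 0.0412]
0.035 [69 63  8 21 37] [74.4 75.2] [0.9007 0.529  0.0399]
0.035 [85 79  9 20 46] [90.4 90.1] [0.855  0.4783 0.0408]
0.035 [244  78   9  19  39] [247.1  86.3] [0.8735 0.0201 0.0426]
0.035 [218  87  25  15 114] [231.1  92.9] [0.8529 0.0667 0.0413]
0.035 [247  87  15   9  38] [255.   90.4] [ 0.8617 -0.0033  0.0414]
0.035 [167 200  13  13  96] [172.5 206.2] [0.5161 0.225  0.0394]
0.035 [255 202  1
[... 2607 characters left out ...]
  42   7 134] [ 41.1 153.9] [0.6667 0.6147 0.018 ]
0.015 [ 71 164  14  10  37] [ 77.8 169.4] [0.6225 0.5056 0.0172]
0.015 [  7 185  10  53 311] [ 12.  215.8] [0.4852 0.6782 0.0234]
0.015 [  0 198   5  30  77] [  1.3 209.2] [0.5038 0.7122 0.0195]
0.015 [ 94 198  54  52 337] [120.4 222.9] [0.4691 0.3725 0.0224]
0.015 [ 58 200   6  15  42] [ 60.2 205.9] [0.5155 0.5472 0.0179]
0.015 [ 44 209   8  26  66] [ 47.3 222.4] [0.468  0.5797 0.0179]
0.015 [ 69 212   5  22  68] [ 70.4 223. ] [0.4672 0.5145 0.0181]
0.015 [ 56 214   7  23  75] [ 58.7 225.2] [0.4607 0.5472 0.0174]
0.015 [ 22 220   6  14  26] [ 24.8 225.9] [0.4575 0.6424 0.0169]
0.015 [ 48 257   7   9  28] [ 51.  260.4] [0.3622 0.5602 0.0184]
```

View pics/t1.png

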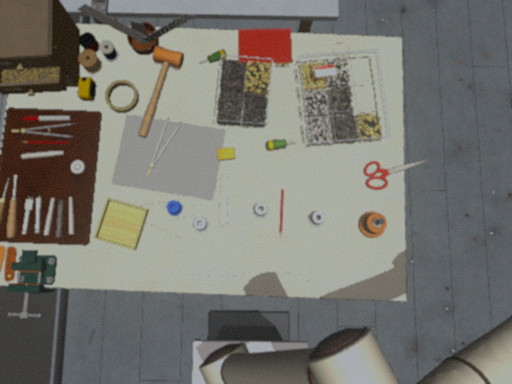

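View pics/s1.png

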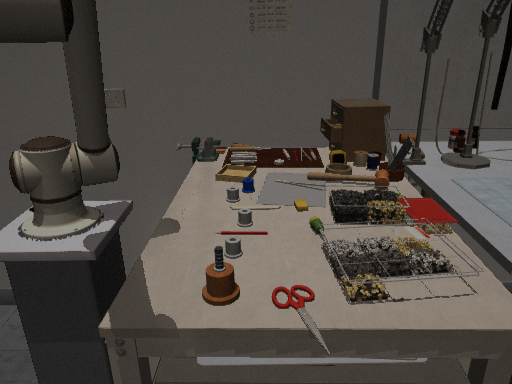

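Candidates in the top view: steel bushes at (200,223), (260,208) and (318,217). The round blue object at (173,206) is the look-alike and stays untouched. The pin stands in its stand at (375,223), and the tray is at (122,223). I'll confirm with a crop and measure from both views.

```bash
python3 - <<'E'
from h import *
a=np.load('pics/t1.png.npz');b=np.load('pics/s1.png.npz')
c1=cv2.resize(a['p'][185:265,90:400],None,fx=2.5,fy=2.5,interpolation=cv2.INTER_CUBIC)
c2=cv2.resize(b['p'][165:310,190:330],None,fx=2.5,fy=2.5,interpolation=cv2.INTER_CUBIC)
W=np.zeros((c1.shape[0]+c2.shape[0],max(c1.shape[1],c2.shape[1]),3),np.uint8);W[:c1.shape[0],:c1.shape[1]]=c1;W[c1.shape[0]:,:c2.shape[1]]=c2
cv2.imwrite('pics/c1.png',W[...,::-1])
pts={'L':(.4706,.1474),'M':(.5134,-.0225),'R':(.492,-.1836)}
for n,f in(('top',a),('side',b)):
    P=cloud(n,f['d'])
    def ctr(x,y,r,lo,hi):
        m=(np.hypot(P[...,0]-x,P[...,1]-y)<r)&(P[...,2]>lo)&(P[...,2]<hi)&(f['d']>0)
        q=P[m]; vu=np.argwhere(m); 
        if len(q)<3: return None,None,len(q),None
        (cx,cy),r=cv2.minEnclosingCircle(q[:,:2].astype(np.float32)); 
        return q.mean(0).round(4),(round(cx,4),round(cy,4),round(r,4)),len(q),vu.mean(0)[::-1].round(1)
    for k,(x,y) in pts.items():
        r=ctr(x,y,.028,.034,.048); print(n,k,r, ray(n,*r[3],.04).round(4))
        r=ctr(x,y,.028,.008,.048); print(n,k,'all',r)
    r=ctr(.475,-.341,.05,.054,.066); print(n,'stand',r)
    r=ctr(.475,-.341,.03,.1,.115); print(n,'pintop',r,r[3] is not None and ray(n,*r[3],.108).round(4))
    r=ctr(.475,-.341,.05,.068,.1); print(n,'pingrip',r)
hsv=cv2.cvtColor(a['p'],cv2.COLOR_RGB2HSV);m=cv2.inRange(hsv,(20,70,80),(35,255,255));m[:,:90]=0;m[:,150:]=0;m[:190]=0
print('tray',cv2.minAreaRect(np.argwhere(m)[:,::-1].astype(np.float32)))
(u,v),_,_=cv2.minAreaRect(np.argwhere(m)[:,::-1].astype(np.float32));print(ray('top',u,v,.02))
E
```

```text
top L (array([0.4706, 0.1477, 0.0395]), (0.4706, 0.148, 0.0178), 109, array([199.5, 222.8])) [0.4705 0.1476 0.04  ]
top L all (array([0.4695, 0.1474, 0.0342]), (0.4688, 0.1492, 0.02), 148, array([199.8, 223.4]))
top M (array([ 0.5129, -0.0225,  0.0392]), (0.514, -0.0236, 0.0182), 103, array([260.5, 208.6])) [ 0.5127 -0.0225  0.04  ]
top M all (array([ 0.5121, -0.0216,  0.0346]), (0.513, -0.0225, 0.0215), 132, array([260.2, 209.1]))
top R (array([ 0.4916, -0.1834,  0.0391]), (0.4916, -0.184, 0.018), 101, array([317.7, 216.9])) [ 0.4914 -0.1833  0.04  ]
top R all (array([ 0.4903, -0.1818,  0.034 ]), (0.4902, -0.1822, 0.02), 140, array([316.9, 217.5]))
top stand (array([ 0.4754, -0.3405,  0.0598]), (0.4765, -0.3422, 0.0285), 254, array([375.6, 222.7]))
top pintop (array([ 0.4762, -0.3423,  0.1068]), (0.4754, -0.3434, 0.0078), 28, array([380.8, 220.6])) [ 0.4761 -0.3419  0.108 ]
top pingrip (array([ 0.4745, -0.3384,  0.0857]), (0.4755, -0.3493, 0.015), 22, array([377.3, 222. ]))
side L (array([0.4702, 0.1421, 0.0383]), (0.4719, 0.1441, 0.0207), 57, array([232.4, 188.8])) [0.4705 0.1377 0
[... 336 characters left out ...]
e R (array([ 0.4911, -0.1893,  0.0388]), (0.491, -0.1862, 0.0192), 110, array([232.4, 240.1])) [ 0.4913 -0.1914  0.04  ]
side R all (array([ 0.4918, -0.1947,  0.029 ]), (0.4909, -0.1868, 0.0197), 262, array([232.7, 244.9]))
side stand (array([ 0.4769, -0.353 ,  0.0599]), (0.4759, -0.3456, 0.0284), 351, array([219.4, 271.3]))
side pintop (array([ 0.4766, -0.3478,  0.1057]), (0.4768, -0.346, 0.0085), 53, array([218.3, 249.4])) [ 0.477  -0.3517  0.108 ]
side pingrip (array([ 0.4763, -0.3505,  0.0844]), (0.4761, -0.3462, 0.0084), 115, array([218.6, 259.7]))
tray ((120.67794036865234, 223.4306182861328), (42.71297836303711, 42.2953987121582), 17.354022979736328)
[0.46769739 0.37210616 0.02      ]
```

View pics/c1.png

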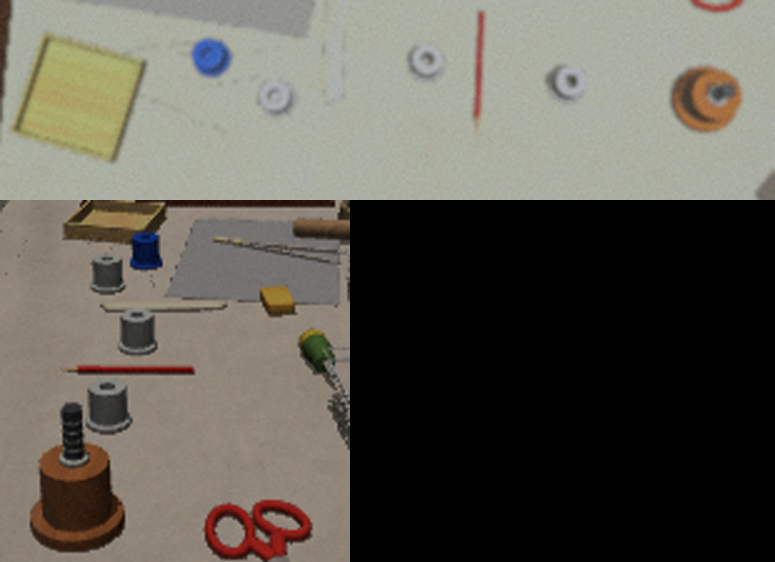

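Crop confirms three grey steel bushes. The blue one beside the left bush is the look-alike. Now going above the pin.

step_arm(claw=[50, 50, 50, 50, 50, 50, 50, 50, 50, 50], linear=[[50, 40, 0], [100, 80, 0], [150, 120, 0], [200, 160, 0], [250, 200, -20], [300, 240, -50], [338, 266, -85], [338, 266, -85], [338, 266, -85], [338, 266, -85]], twist=[[0, 0, -4], [0, 0, -8], [0, 0, -12.7], [0, 0, -12.7], [0, 0, -12.7], [0, 0, -12.7], [0, 0, -12.7], [0, 0, -12.7], [0, 0, -12.7], [0, 0, -12.7]], squeeze=30)

```text
time: 1.35
tcp_pos: [0.4755, -0.3444, 0.3207]
tool_rot: [0.0, 1.0, -0.0, 0.001]
force: [-0.9, 0.1, -0.1]
gripper_width: 0.0501
finger_force: 0.0
```

```bash
python3 - <<'E'
from h import *
p,d=snap('side','s2.png'); s=state(); print({k:np.round(s[k],4) for k in ('time','tcp_pos','tool_rot','gripper_width','force')})
cv2.imwrite('pics/c2.png',cv2.resize(p[120:320,130:330],None,fx=3,fy=3,interpolation=cv2.INTER_CUBIC)[...,::-1])
E
```

```text
{'time': np.float64(1.4), 'tcp_pos': array([ 0.4753, -0.3445,  0.3209]), 'tool_rot': array([ 3.e-04,  1.e+00, -4.e-04,  8.e-04]), 'gripper_width': np.float64(0.05), 'force': array([-0.3048, -1.2319,  0.6352])}
```

View pics/c2.png

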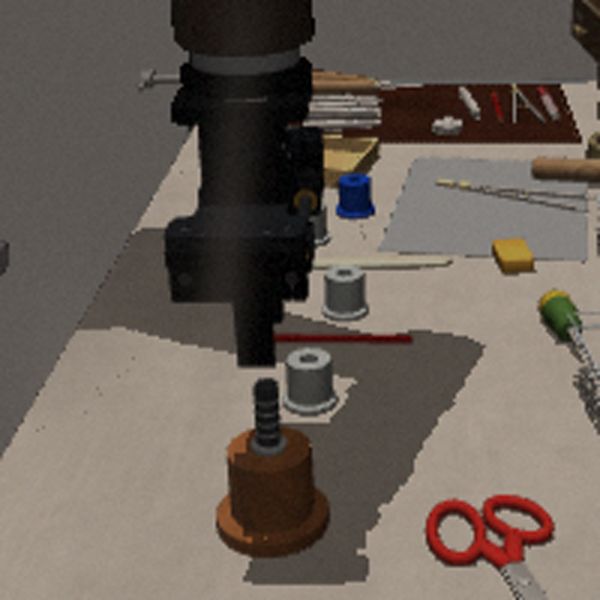

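```bash
python3 - <<'E'
from h import *
f=np.load('pics/s2.png.npz');P=cloud('side',f['d']);g=f['p'].max(-1)
m=(P[...,2]>.142)&(P[...,2]<.165)&(np.hypot(P[...,0]-.476,P[...,1]+.36)<.06)&(f['d']>0)
q=P[m];print(len(q),q.min(0),q.max(0),q.mean(0), np.percentile(q[:,0],[5,95]))
for z in (.145,.15,.155,.16):
    k=m&(abs(P[...,2]-z)<.003);print(z,P[k][:,0].min(),P[k][:,0].max(),P[k][:,1].mean())
m=(P[...,2]>.068)&(P[...,2]<.1)&(np.hypot(P[...,0]-.476,P[...,1]+.345)<.03)
q=P[m];print('pin',q[:,0].min(),q[:,0].max(),q.mean(0))
E
```

```text
152 [ 0.4643724  -0.38153742  0.1420135 ] [ 0.48624915 -0.31267427  0.16488314] [ 0.47600535 -0.37259485  0.15225707] [0.46519303 0.48506354]
0.145 0.4643723968515196 0.48624914882046594 -0.36776599022357287
0.15 0.46473166919967523 0.4848689564622043 -0.36909346071250654
0.155 0.4649905681486401 0.48497125090564575 -0.37731295939547366
0.16 0.4652326268787109 0.4852597851882732 -0.3792412252001687
pin 0.46744288474748413 0.483878383599448 [ 0.47619855 -0.35032791  0.08429153]
```

step_arm(claw=[50, 50, 50, 50, 50, 0, 0, 0, 0, 0, 0], linear=[[1, 0, -20], [1, 0, -45], [1, 0, -65], [1, 0, -70], [1, 0, -70], [1, 0, -70], [1, 0, -70], [1, 0, -70], [1, 0, -70], [1, 0, -70], [1, 0, -70]], twist=[[0, 0, 0], [0, 0, 0], [0, 0, 0], [0, 0, 0], [0, 0, 0], [0, 0, 0], [0, 0, 0], [0, 0, 0], [0, 0, 0], [0, 0, 0], [0, 0, 0]], squeeze=30)

```text
time: 2.78
tcp_pos: [0.4772, -0.3435, 0.2499]
tool_rot: [-0.001, 1.0, -0.0, 0.0]
force: [-0.7, 0.3, 1.3]
gripper_width: 0.0153
finger_force: 30.0
```

step_arm(claw=[0, 0, 0, 0, 0, 0, 0, 0, 0, 0, 0, 0], linear=[[0, 0, 30], [0, 0, 70], [0, 20, 85], [0, 75, 85], [0, 135, 85], [0, 195, 85], [0, 255, 85], [-2, 315, 85], [-4, 375, 85], [-6, 435, 80], [-6, 475, 65], [-6, 492, 50]], twist=[[0, 0, 0], [0, 0, 0], [0, 0, 0], [0, 0, 0], [0, 0, 0], [0, 0, 0], [0, 0, 0], [0, 0, 0], [0, 0, 0], [0, 0, 0], [0, 0, 0], [0, 0, 0]])

```text
time: 4.28
tcp_pos: [0.4699, 0.1507, 0.2986]
tool_rot: [-0.002, 1.0, -0.0, -0.001]
force: [-0.2, 0.2, -0.5]
gripper_width: 0.0152
finger_force: 30.0
```

step_arm(claw=[0, 0, 0], linear=[[0, 0, 0], [0, 0, 0], [0, 0, 0]], twist=[[0, 0, 0], [0, 0, 0], [0, 0, 0]])

```text
time: 4.65
tcp_pos: [0.4712, 0.1475, 0.3001]
tool_rot: [0.0, 1.0, 0.0, 0.0]
force: [0.4, 0.3, -1.1]
gripper_width: 0.0151
finger_force: 30.0
```

```bash
cat > look.py <<'E'
from h import *
import sys
x,y,tag=float(sys.argv[1]),float(sys.argv[2]),sys.argv[3]
s=state(); T=s['tcp_pos'];print('tcp',np.round(T,4),np.round(s['force'],1))
ims=[]
for n in('side','top'):
    p,d=snap(n,n+tag+'.png');P=cloud(n,d);r=np.hypot(P[...,0]-x,P[...,1]-y)
    def rep(k,m):
        q=P[m]
        if len(q)>3: print(n,k,len(q),'x',q[:,0].min().round(4),q[:,0].max().round(4),'y',q[:,1].min().round(4),q[:,1].max().round(4),'mean',q.mean(0).round(4),'z',q[:,2].min().round(4))
    rep('bush',(r<.03)&(P[...,2]>.012)&(P[...,2]<.043)&(d>0))
    rep('shaft',(r<.025)&(P[...,2]>.047)&(P[...,2]<T[2]-.245)&(d>0))
    rep('collar+',(r<.025)&(P[...,2]>T[2]-.245)&(P[...,2]<T[2]-.185)&(d>0))
    c=camera_params(n);v=np.array(c['intrinsics'])@(np.array(c['R'])@[x,y,.06]+c['t']);u,w=(v[:2]/v[2]).astype(int)
    ims.append(cv2.resize(p[w-40:w+40,u-40:u+40],(400,400),interpolation=cv2.INTER_CUBIC))
cv2.imwrite('pics/c'+tag+'.png',np.hstack(ims)[...,::-1])
E
python3 look.py .4705 .1477 L
```

```text
tcp [0.4712 0.1475 0.3001] [ 0.4  0.3 -1.1]
side bush 135 x 0.4522 0.4875 y 0.1256 0.1671 mean [0.4704 0.1375 0.0293] z 0.0122
side collar+ 51 x 0.4595 0.4806 y 0.133 0.1478 mean [0.47   0.142  0.0907] z 0.0602
```

View pics/cL.png

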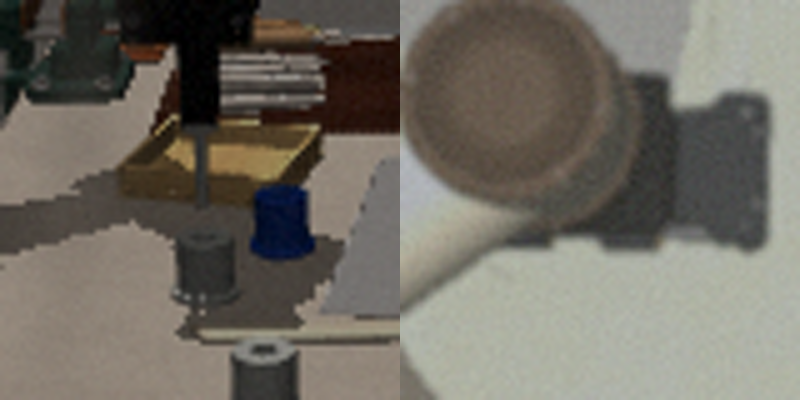

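The pin hangs just over the left bush (shaft column ≈201, bush ≈206 in the crop); the top view is blocked. Checking y from the side depth.

```bash
cat > dep.py <<'E'
from h import *
import sys
f=np.load('pics/side%s.png.npz'%sys.argv[1]);x,y,T=map(float,sys.argv[2:5]);d=f['d'];P=cloud('side',d)
tip=T-.2399
def q(k,zl,zh,hw,y0,y1):
    m=(P[...,2]>zl)&(P[...,2]<zh)&(abs(P[...,0]-x)<hw)&(P[...,1]>y0)&(P[...,1]<y1)&(d>0);p=P[m]
    print(k,len(p),np.median(p,0).round(4),p[:,1].std().round(4),'x',p[:,0].min().round(4),p[:,0].max().round(4)) if len(p) else print(k,0)
q('body front',.012,.034,.006,y-.05,y+.03)
q('body all',.012,.034,.03,y-.05,y+.03)
q('flange front',.000,.006,.006,y-.05,y+.03)
for a in(.004,.014,.024,.034): q('shaft %g'%a,tip+a,tip+a+.01,.012,y-.03,y+.03)
q('ring top',.037,.045,.025,y-.05,y+.05)
E
python3 dep.py L .4705 .1477 .300
```

```text
body front 27 [0.4694 0.1294 0.0232] 0.0021 x 0.4656 0.4757
body all 79 [0.4694 0.1323 0.023 ] 0.0053 x 0.4522 0.4872
flange front 14 [0.4707 0.1229 0.0014] 0.0112 x 0.4655 0.4752
shaft 0.004 8 [0.47   0.1433 0.0695] 0.0022 x 0.4665 0.4731
shaft 0.014 9 [0.4702 0.1437 0.0788] 0.0023 x 0.4671 0.4731
shaft 0.024 8 [0.4705 0.1429 0.0885] 0.0023 x 0.4675 0.4736
shaft 0.034 6 [0.4695 0.1433 0.0997] 0.0015 x 0.4679 0.471
ring top 40 [0.4695 0.1438 0.0394] 0.0103 x 0.4532 0.4875
```

Pin and bush agree within 1 mm in x and y, so I'm lowering.

step_arm(claw=[0, 0, 0, 0, 0, 0, 0], linear=[[0, 0, -8], [0, 0, -16], [0, 0, -22], [0, 0, -28], [0, 0, -33], [0, 0, -37], [0, 0, -37]], twist=[[0, 0, 0], [0, 0, 0], [0, 0, 0], [0, 0, 0], [0, 0, 0], [0, 0, 0], [0, 0, 0]])

```text
time: 5.62
tcp_pos: [0.4711, 0.1485, 0.2625]
tool_rot: [-0.001, 1.0, -0.0, -0.0]
force: [-0.1, 0.0, 0.3]
gripper_width: 0.0151
finger_force: 30.0
```

step_arm(claw=[0, 0, 0, 0], linear=[[0, 0, -2], [0, 0, -4], [0, 0, -5], [0, 0, -5]], twist=[[0, 0, 0], [0, 0, 0], [0, 0, 0], [0, 0, 0]])

```text
time: 6.12
tcp_pos: [0.4715, 0.1486, 0.2595]
tool_rot: [-0.001, 1.0, 0.0, 0.001]
force: [-2.3, -0.5, 9.6]
gripper_width: 0.0152
finger_force: 30.0
```

Contact with about 10 N at tip ≈ 20 mm, so the left bush looks blind. On to the middle one.

step_arm(claw=[0, 0, 0, 0, 0, 0, 0, 0, 0], linear=[[0, 0, 15], [0, 0, 40], [5, -20, 50], [20, -70, 50], [35, -125, 50], [42.5, -170, 45], [42.5, -170, 42], [42.5, -170, 42], [42.5, -170, 42]], twist=[[0, 0, 0], [0, 0, 0], [0, 0, 0], [0, 0, 0], [0, 0, 0], [0, 0, 0], [0, 0, 0], [0, 0, 0], [0, 0, 0]])

```text
time: 7.25
tcp_pos: [0.5136, -0.0206, 0.2999]
tool_rot: [-0.001, 1.0, 0.0, 0.0]
force: [-0.2, 0.5, -0.9]
gripper_width: 0.0155
finger_force: 30.0
```

```bash
python3 look.py .513 -.0228 M; python3 dep.py M .513 -.0228 .300
```

```text
tcp [ 0.5136 -0.0206  0.2999] [-0.2  0.5 -0.9]
side bush 172 x 0.4955 0.5312 y -0.0434 -0.008 mean [ 0.5134 -0.0332  0.0296] z 0.0121
side collar+ 59 x 0.5009 0.5223 y -0.0357 -0.02 mean [ 0.5119 -0.026   0.0923] z 0.0624
top bush 10 x 0.4961 0.4998 y -0.0331 -0.0131 mean [ 0.4974 -0.0218  0.0278] z 0.0171
body front 37 [ 0.5124 -0.0404  0.0219] 0.0018 x 0.507 0.5182
body all 96 [ 0.5127 -0.0383  0.0223] 0.0045 x 0.4955 0.5312
flange front 18 [ 0.5129 -0.0545  0.0008] 0.0103 x 0.5075 0.5181
shaft 0.004 10 [ 0.5132 -0.0232  0.0688] 0.0021 x 0.5104 0.5158
shaft 0.014 7 [ 0.5133 -0.0258  0.0807] 0.002 x 0.5106 0.5135
shaft 0.024 11 [ 0.511  -0.0242  0.0906] 0.0017 x 0.5082 0.5138
shaft 0.034 9 [ 0.5112 -0.024   0.0998] 0.0014 x 0.5083 0.514
ring top 60 [ 0.5138 -0.0273  0.0395] 0.0101 x 0.4961 0.5289
```

step_arm(claw=[0, 0, 0, 0, 0, 0, 0], linear=[[0.5, -2, 0], [0.5, -2, -10], [0.5, -2, -18], [0.5, -2, -26], [0.5, -2, -32], [0.5, -2, -37], [0.5, -2, -37]], twist=[[0, 0, 0], [0, 0, 0], [0, 0, 0], [0, 0, 0], [0, 0, 0], [0, 0, 0], [0, 0, 0]])

```text
time: 8.22
tcp_pos: [0.514, -0.0236, 0.2623]
tool_rot: [-0.001, 1.0, -0.0, -0.0]
force: [-1.0, 0.2, -1.5]
gripper_width: 0.0155
finger_force: 30.0
```

step_arm(claw=[0, 0, 0, 0], linear=[[0, 0, -2], [0, 0, -4], [0, 0, -5], [0, 0, -5]], twist=[[0, 0, 0], [0, 0, 0], [0, 0, 0], [0, 0, 0]])

```text
time: 8.72
tcp_pos: [0.5141, -0.0235, 0.2577]
tool_rot: [-0.001, 1.0, -0.0, -0.0]
force: [0.3, -0.7, -0.5]
gripper_width: 0.0151
finger_force: 30.0
```

No floor here. Continuing to ~4 mm above the table.

step_arm(claw=[0, 0, 0, 0, 0], linear=[[0, 0, -5], [0, 0, -9], [0, 0, -12], [0, 0, -14], [0, 0, -14]], twist=[[0, 0, 0], [0, 0, 0], [0, 0, 0], [0, 0, 0], [0, 0, 0]])

```text
time: 9.35
tcp_pos: [0.5141, -0.0235, 0.2436]
tool_rot: [-0.001, 1.0, -0.0, -0.0]
force: [0.1, -0.2, -1.1]
gripper_width: 0.0152
finger_force: 30.0
```

Middle is a through bore. Now the right one.

step_arm(claw=[0, 0, 0, 0, 0, 0, 0, 0, 0], linear=[[0, 0, 20], [0, 0, 50], [-3, -20, 62], [-10, -70, 62], [-18, -125, 62], [-21, -161, 58], [-21, -161, 56], [-21, -161, 56], [-21, -161, 56]], twist=[[0, 0, 0], [0, 0, 0], [0, 0, 0], [0, 0, 0], [0, 0, 0], [0, 0, 0], [0, 0, 0], [0, 0, 0], [0, 0, 0]])

```text
time: 10.48
tcp_pos: [0.4934, -0.1836, 0.2999]
tool_rot: [-0.001, 1.0, 0.0, 0.0]
force: [-0.1, 0.3, -1.7]
gripper_width: 0.0153
finger_force: 30.0
```

```bash
python3 look.py .4915 -.184 R; python3 dep.py R .4915 -.184 .300
```

```text
tcp [ 0.4934 -0.1836  0.2999] [-0.1  0.3 -1.7]
side bush 242 x 0.4732 0.5088 y -0.2059 -0.1694 mean [ 0.4919 -0.1942  0.0306] z 0.0121
side collar+ 75 x 0.4816 0.502 y -0.1984 -0.1837 mean [ 0.4921 -0.189   0.0902] z 0.0616
body front 46 [ 0.4914 -0.2031  0.0232] 0.0052 x 0.4856 0.4974
body all 129 [ 0.4929 -0.2005  0.0233] 0.0055 x 0.4732 0.5086
flange front 23 [ 0.492  -0.2067  0.0009] 0.0087 x 0.4875 0.497
shaft 0.004 14 [ 0.4925 -0.1876  0.0689] 0.002 x 0.4886 0.4958
shaft 0.014 12 [ 0.4917 -0.1882  0.0792] 0.0015 x 0.4892 0.4941
shaft 0.024 12 [ 0.492  -0.1875  0.0895] 0.001 x 0.4894 0.4944
shaft 0.034 12 [ 0.4922 -0.1875  0.0989] 0.0017 x 0.4897 0.4947
ring top 89 [ 0.4911 -0.188   0.0396] 0.0101 x 0.4737 0.507
```

step_arm(claw=[0, 0, 0, 0, 0, 0, 0], linear=[[-1, -1, 0], [-1, -1, -10], [-1, -1, -18], [-1, -1, -26], [-1, -1, -32], [-1, -1, -37], [-1, -1, -37]], twist=[[0, 0, 0], [0, 0, 0], [0, 0, 0], [0, 0, 0], [0, 0, 0], [0, 0, 0], [0, 0, 0]])

```text
time: 11.45
tcp_pos: [0.492, -0.1855, 0.2623]
tool_rot: [-0.001, 1.0, 0.0, -0.0]
force: [-0.2, 0.4, -1.5]
gripper_width: 0.0153
finger_force: 30.0
```

step_arm(claw=[0, 0, 0, 0], linear=[[0, 0, -2], [0, 0, -4], [0, 0, -5], [0, 0, -5]], twist=[[0, 0, 0], [0, 0, 0], [0, 0, 0], [0, 0, 0]])

```text
time: 11.95
tcp_pos: [0.4921, -0.1855, 0.2577]
tool_rot: [-0.001, 1.0, -0.0, -0.0]
force: [0.4, 0.3, -0.5]
gripper_width: 0.0151
finger_force: 30.0
```

step_arm(claw=[0, 0, 0, 0, 0], linear=[[0, 0, -5], [0, 0, -9], [0, 0, -12], [0, 0, -14], [0, 0, -14]], twist=[[0, 0, 0], [0, 0, 0], [0, 0, 0], [0, 0, 0], [0, 0, 0]])

```text
time: 12.58
tcp_pos: [0.4921, -0.1855, 0.2436]
tool_rot: [-0.001, 1.0, 0.0, -0.0]
force: [-0.1, 0.5, -1.1]
gripper_width: 0.0152
finger_force: 30.0
```

Right is through too, so the left bush is the blind one. Returning the pin.

step_arm(claw=[0, 0, 0, 0, 0, 0, 0, 0, 0], linear=[[0, 0, 25], [0, 0, 65], [-3, -30, 85], [-8, -85, 85], [-13, -140, 85], [-15, -158.5, 80], [-15, -158.5, 76], [-15, -158.5, 76], [-15, -158.5, 76]], twist=[[0, 0, 0], [0, 0, 0], [0, 0, 0], [0, 0, 0], [0, 0, 0], [0, 0, 0], [0, 0, 0], [0, 0, 0], [0, 0, 0]])

```text
time: 13.7
tcp_pos: [0.4774, -0.3429, 0.3199]
tool_rot: [-0.001, 1.0, 0.0, 0.0]
force: [0.7, 0.1, -0.3]
gripper_width: 0.0148
finger_force: 30.0
```

```bash
python3 - <<'E'
from h import *
p,d=snap('side','sS.png');P=cloud('side',d);s=state();print(np.round(s['tcp_pos'],4))
def q(k,zl,zh,hw,y0,y1):
    m=(P[...,2]>zl)&(P[...,2]<zh)&(abs(P[...,0]-.476)<hw)&(P[...,1]>y0)&(P[...,1]<y1)&(d>0);p=P[m]
    print(k,len(p),np.median(p,0).round(4),'x',p[:,0].min().round(4),p[:,0].max().round(4),'y',p[:,1].min().round(4),p[:,1].max().round(4),'z',p[:,2].min().round(4))
q('stand body front',.018,.05,.006,-.42,-.31)
q('stand body',.018,.05,.04,-.42,-.31)
q('stand top',.057,.063,.04,-.42,-.3)
q('shaft',.072,.125,.012,-.37,-.31)
q('shaft low',.072,.09,.012,-.37,-.31);q('shaft hi',.11,.125,.012,-.37,-.31)
cv2.imwrite('pics/cS.png',cv2.resize(p[190:310,160:280],None,fx=5,fy=5,interpolation=cv2.INTER_CUBIC)[...,::-1])
E
```

```text
[ 0.4775 -0.343   0.3201]
stand body front 87 [ 0.4761 -0.3715  0.0339] x 0.47 0.4819 y -0.3744 -0.3348 z 0.0188
stand body 384 [ 0.4793 -0.3682  0.0342] x 0.4489 0.5036 y -0.3744 -0.3348 z 0.0183
stand top 355 [ 0.4761 -0.3484  0.0599] x 0.4491 0.5034 y -0.3733 -0.3181 z 0.057
shaft 81 [ 0.4763 -0.3463  0.1033] x 0.4722 0.48 y -0.3499 -0.3432 z 0.0811
shaft low 16 [ 0.4756 -0.3458  0.0854] x 0.4725 0.4788 y -0.3483 -0.3441 z 0.0811
shaft hi 28 [ 0.4763 -0.3464  0.1173] x 0.4722 0.48 y -0.3487 -0.3439 z 0.1103
```

View pics/cS.png

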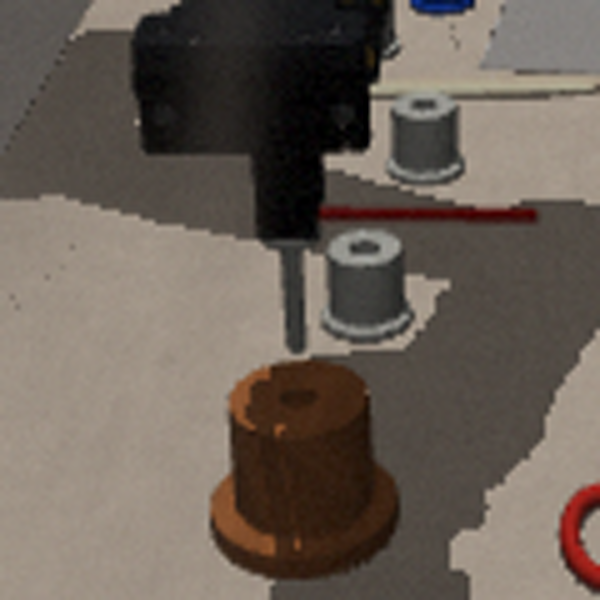

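The pin (tip at crop (296,350)) is over the stand hole at (298,397). A small y correction, then lower.

step_arm(claw=[0, 0, 0, 0, 0, 0, 0, 0, 0, 0], linear=[[0, -1.5, 0], [0, -1.5, -12], [0, -1.5, -20], [0, -1.5, -28], [0, -1.5, -38], [0, -1.5, -50], [0, -1.5, -60], [0, -1.5, -67], [0, -1.5, -69.5], [0, -1.5, -69.5]], twist=[[0, 0, 0], [0, 0, 0], [0, 0, 0], [0, 0, 0], [0, 0, 0], [0, 0, 0], [0, 0, 0], [0, 0, 0], [0, 0, 0], [0, 0, 0]])

```text
time: 15.0
tcp_pos: [0.4773, -0.3456, 0.2504]
tool_rot: [-0.001, 1.0, -0.0, 0.0]
force: [-0.3, -0.7, -0.4]
gripper_width: 0.0151
finger_force: 30.0
```

step_arm(claw=[30, 60, 60, 60, 60, 60, 60], linear=[[0, 0, 0], [0, 0, 0], [0, 0, 0], [0, 0, 0], [0, 0, 25], [0, 0, 60], [0, 0, 80]], twist=[[0, 0, 0], [0, 0, 0], [0, 0, 0], [0, 0, 0], [0, 0, 0], [0, 0, 0], [0, 0, 0]])

```text
time: 15.88
tcp_pos: [0.4774, -0.3457, 0.3322]
tool_rot: [-0.001, 1.0, -0.001, 0.001]
force: [-0.4, -0.3, -0.7]
gripper_width: 0.0598
finger_force: 0.0
```

step_arm(claw=[60, 60, 60, 60, 60, 60, 60, 60, 60, 60, 60], linear=[[0, 50, 0], [0, 110, 0], [0, 170, 0], [-2, 230, 0], [-4, 290, 0], [-6, 350, 0], [-6.5, 410, -20], [-6.5, 465, -40], [-6.5, 493, -60], [-6.5, 493, -70], [-6.5, 493, -70]], twist=[[0, 0, 0], [0, 0, 0], [0, 0, 0], [0, 0, 0], [0, 0, 0], [0, 0, 0], [0, 0, 0], [0, 0, 0], [0, 0, 0], [0, 0, 0], [0, 0, 0]])

```text
time: 17.25
tcp_pos: [0.4703, 0.1469, 0.2596]
tool_rot: [-0.0, 1.0, -0.001, -0.001]
force: [-0.7, 0.2, 0.0]
gripper_width: 0.0598
finger_force: 0.0
```

```bash
python3 - <<'E'
from h import *
s=state();print(np.round(s['tcp_pos'],4))
p,d=snap('side','sG.png');P=cloud('side',d)
def q(k,x,zl,zh,hw,y0,y1):
    m=(P[...,2]>zl)&(P[...,2]<zh)&(abs(P[...,0]-x)<hw)&(P[...,1]>y0)&(P[...,1]<y1)&(d>0);p=P[m]
    if len(p): print(k,len(p),np.median(p,0).round(4),'x',p[:,0].min().round(4),p[:,0].max().round(4),'z',p[:,2].min().round(4),p[:,2].max().round(4))
q('collar',.476,.0605,.067,.02,-.37,-.32);q('pin grip',.476,.068,.1,.02,-.37,-.32);q('pin top',.476,.1,.12,.02,-.37,-.32)
q('bush body',.4705,.012,.034,.03,.1,.18);q('bush front',.4705,.012,.034,.006,.1,.18)
p,d=snap('top','tG.png')
cv2.imwrite('pics/cG.png',np.hstack([cv2.resize(np.load('pics/sG.png.npz')['p'][150:310,180:310],(400,492)),cv2.resize(p[185:265,320:400],(400,492))])[...,::-1])
E
```

```text
[0.4703 0.1469 0.2596]
collar 89 [ 0.4769 -0.3526  0.0621] x 0.4561 0.4929 z 0.0605 0.067
pin grip 117 [ 0.477  -0.3528  0.0836] x 0.4687 0.4844 z 0.068 0.0998
pin top 51 [ 0.4766 -0.3513  0.107 ] x 0.47 0.4839 z 0.1001 0.1093
bush body 76 [0.472  0.1326 0.0226] x 0.4523 0.4872 z 0.0121 0.0336
bush front 25 [0.4718 0.1296 0.0225] x 0.4655 0.4758 z 0.0129 0.0336
```

View pics/cG.png

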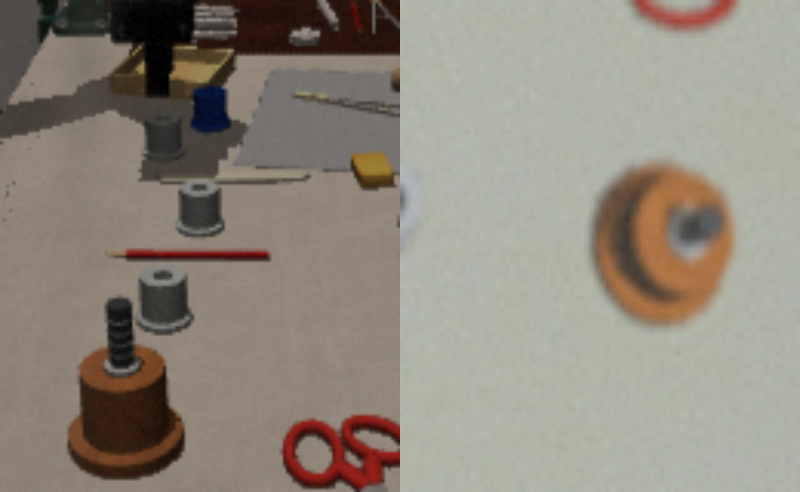

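The pin is upright and fully seated (top at 108 mm), and all bushes stand. Now gripping the left (blind) bush.

step_arm(claw=[60, 60, 60, 60, 60, 60, 30, 20, 20, 20], linear=[[0, 0, -15], [0, 0, -35], [0, 0, -50], [0, 0, -62], [0, 0, -68], [0, 0, -68], [0, 0, -68], [0, 0, -68], [0, 0, -68], [0, 0, -68]], twist=[[0, 0, 0], [0, 0, 0], [0, 0, 0], [0, 0, 0], [0, 0, 0], [0, 0, 0], [0, 0, 0], [0, 0, 0], [0, 0, 0], [0, 0, 0]], squeeze=40)

```text
time: 18.6
tcp_pos: [0.4707, 0.1476, 0.1925]
tool_rot: [-0.001, 1.0, 0.0, 0.0]
force: [-1.0, 0.4, 1.7]
gripper_width: 0.0342
finger_force: 40.0
```

step_arm(claw=[20, 20, 20, 20, 20, 20, 20, 20, 20, 20, 20, 20], linear=[[0, 0, 15], [0, 0, 45], [0, 0, 80], [0, 40, 90], [0, 95, 90], [-1, 150, 90], [-3, 200, 90], [-3, 224.5, 80], [-3, 224.5, 50], [-3, 224.5, 30], [-3, 224.5, 30], [-3, 224.5, 30]], twist=[[0, 0, 0], [0, 0, 0], [0, 0, 0], [0, 0, 0], [0, 0, 0], [0, 0, 0], [0, 0, 0], [0, 0, 0], [0, 0, 0], [0, 0, 0], [0, 0, 0], [0, 0, 0]])

```text
time: 20.1
tcp_pos: [0.4679, 0.3718, 0.2226]
tool_rot: [-0.0, 1.0, 0.0, 0.0]
force: [0.0, -0.0, -2.2]
gripper_width: 0.0345
finger_force: 40.0
```

step_arm(claw=[20, 20, 20, 20, 20, 20], linear=[[0, 0, -8], [0, 0, -15], [0, 0, -19], [0, 0, -22], [0, 0, -23.5], [0, 0, -23.5]], twist=[[0, 0, 0], [0, 0, 0], [0, 0, 0], [0, 0, 0], [0, 0, 0], [0, 0, 0]])

```text
time: 20.85
tcp_pos: [0.4676, 0.372, 0.1987]
tool_rot: [-0.001, 1.0, -0.0, -0.0]
force: [-0.0, 0.9, -2.8]
gripper_width: 0.0341
finger_force: 40.0
```

step_arm(claw=[20, 20, 36, 45, 60, 60, 60, 60, 60, 60, 60, 60], linear=[[0, 0, -1], [0, 0, -1], [0, 0, -1], [0, 0, -1], [0, 0, -1], [0, 0, 15], [0, 0, 40], [0, 0, 80], [0, 0, 130], [-20, -50, 150], [-40, -100, 150], [-60, -160, 150]], twist=[[0, 0, 0], [0, 0, 0], [0, 0, 0], [0, 0, 0], [0, 0, 0], [0, 0, 0], [0, 0, 0], [0, 0, 0], [0, 0, 0], [0, 0, 0], [0, 0, 0], [0, 0, 0]])

```text
time: 22.35
tcp_pos: [0.4071, 0.2114, 0.3503]
tool_rot: [-0.001, 1.0, 0.001, 0.001]
force: [1.8, -0.5, 0.0]
gripper_width: 0.0606
finger_force: 0.0
```

step_arm(claw=[60, 60, 60], linear=[[0, 0, 0], [0, 0, 0], [0, 0, 0]], twist=[[0, 0, 0], [0, 0, 0], [0, 0, 0]])

```text
time: 22.72
tcp_pos: [0.4084, 0.2137, 0.3493]
tool_rot: [-0.001, 1.0, 0.0, 0.001]
force: [-0.4, -0.2, -0.1]
gripper_width: 0.0599
finger_force: 0.0
```

```bash
python3 - <<'E'
from h import *
p,d=snap('top','tF.png');q,e=snap('side','sF.png');P=cloud('top',d)
m=(np.hypot(P[...,0]-.4677,P[...,1]-.372)<.05)&(P[...,2]>.037)&(P[...,2]<.055)&(d>0);print(len(P[m]),P[m].mean(0).round(4),P[m].min(0).round(4),P[m].max(0).round(4))
cv2.imwrite('pics/cF.png',np.vstack([cv2.resize(p[185:265,80:400],(800,200)),np.pad(cv2.resize(q[140:310,180:340],(376,400)),((0,0),(0,424),(0,0)))])[...,::-1])
print(np.round(state()['tcp_pos'],3))
E
```

```text
31 [0.4713 0.3828 0.0446] [0.455  0.3751 0.0397] [0.4836 0.3913 0.0503]
[0.408 0.214 0.349]
```

View pics/cF.png

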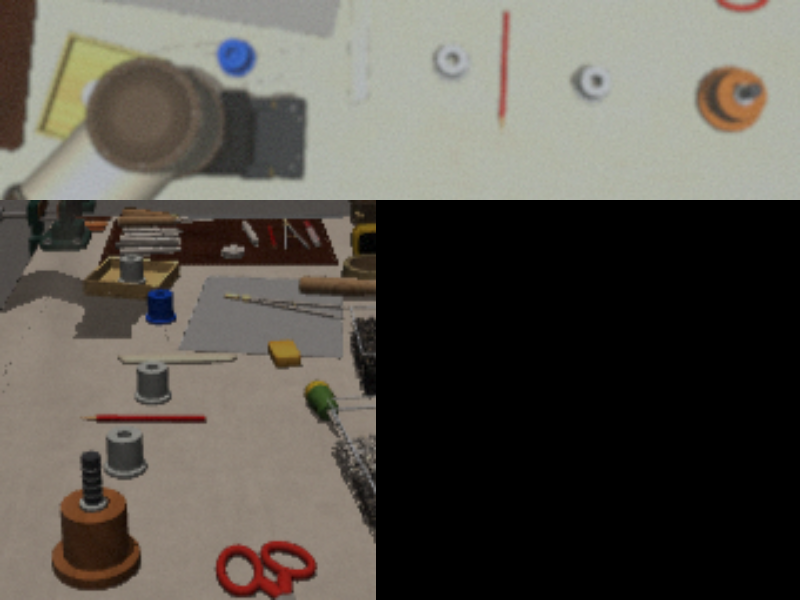

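The blind bush stands upright in the tray (side crop (131,268)). The other two bushes, the pin and the bystanders are in place, and the robot touches nothing.

```bash
python3 -c "
from plant import *
print(close_job())"
```

```text
the job is handed in; nothing more can be done
None
```

The left bush was the blind one (the pin stopped 20 mm up); it now stands upright in the tray, the two through-bored bushes are where they were, the pin is back fully down in its stand, and the job was handed in after about 23 s of robot time with no verdict shown.

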